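Register a bar blank and hold the guard open

ROBOT

A 6-joint arm with a two-finger parallel gripper is mounted at the origin on the work surface. World frame = base frame: x ahead of the robot, y to its left, z up, the work surface at z = 0. Lengths are in m, angles in rad, forces in N, time in s.
With the tool pointing down it reaches from about 0.2 to 0.875 m from the base axis. Payload 3.4 kg.
Tool frame: the origin (TCP) lies between the finger pads; the fingertips stand 25 mm ahead of it and the grasp point (between the pads) lies 6 mm ahead of it (r.nose_length is the z of the fingertips in the tool frame, in m); z points along the fingers, y is the line along which they close (so a half turn about z gives the same grasp; the last joint's range is limited). The gripper opens to 94 mm and grips with 3 to 60 N. Pads are 16 mm wide; open, the fingers measure 119 mm over their backs; the gripper's body (75 mm by 177 mm) begins 78 mm behind the grasp point.
Start: joints at [-1.449, 0.276, 1.505, -0, 1.361, -0.121], TCP at [0.138, -0.558, 0.23] pointing down, gripper open.
Joint ranges: [-2.89, 2.89], [-0.75, 2.08], [0.22, 2.7], [-1.18, 4.32], [0.11, 2.71], [-2.7, 2.7]. Speed limits (rad/s): [2.57, 2.57, 3.14, 3.14, 3.14, 3.14].

INTERFACE

Orientations are given as a unit quaternion [w, x, y, z].
In Python, from plant import r, gripper_to, inverse_kinematics, vision, models, telemetry gives the robot as it stands. Calls block until the motion is done:
- r.move_to(position, orientation): joint-space move of the TCP to a pose.
- r.move_l(position, rot=None, vel=0.15, guard=None): straight line of the TCP; rot=None keeps the orientation; vel is the mean speed in m/s. With guard (N) it stops when the force on the tool has changed by that much, and returns True; else False.
- r.movej(angles): joint-space move.
- gripper_to(opening, f_grip=None): finger opening in m; f_grip is the grip in N (None keeps the last); returns when the fingers have stopped.
- r.hold(seconds).
- inverse_kinematics(position, orientation): joint angles nearest the present ones, or None.
- vision.snapshot(name): name is "scene" or "top"; returns the picture (400x640x3 uint8, red, green, blue); there is no depth.
- vision.get_calibration(name): a dict with "fx", "fy", "cx", "cy" (pixels), "D" ([k1, k2, p1, p2, k3] as OpenCV has them; the pictures are not rectified), "position" and "orientation" of the camera in the world. Camera axes: x right, y down, z forward; pixel columns grow to the right and rows downward; lengths in m; the calibration is good to about 2 mm. A picture is of the moment at which its call begins. get_calibration takes no time and is no camera call.
A pose or a line that the arm cannot do raises r.PlanningError and nothing moves.
- r.sign_off(): hands the job in; it is judged then, once.
Trained networks look in the newest picture that a camera, given by its name, has taken for a name from the list of things; names that differ only in an ending like _2 or _b are one class to them, and where a whole thing is asked for, a point or a joint stands for the part that bears it (a point fixed in the world has none). Each returns a list of dicts, best first, with "score" (0 to 1); they miss things now and then, are a little off and sometimes report something else, mostly with a low value. They report only what shows in the picture. A call takes as long as a camera call. They do not tell look-alikes from the thing itself.
- models.boxes_of(thing, camera): "at" ([x, y, z] in m, in world coordinates, good to about 4 mm: the middle of the surface that is visible of it).
- models.regions_of(thing, camera): "pixels" (400x640 bool, what is visible of it).
- models.mark_of(thing, camera): "at" ([x, y, z] in m, in world coordinates, good to about 4 mm: a listed point, or the origin of a listed thing).
Readings, each from a call of its own:
- telemetry.current_t(): time.
- telemetry.current_joints(): joint angles.
- telemetry.current_dq(): joint speeds.
- telemetry.current_joint_efforts(): joint torques, N m.
- telemetry.current_ee_pos(): TCP position.
- telemetry.current_tool_rot(): TCP orientation.
- telemetry.current_wrist_force(): force on the tool from outside, world axes, zero at the start.
- telemetry.current_torque(): the same for the moment, N m.
- telemetry.current_opening(): finger opening in m.
- telemetry.current_finger_force(): force on a finger pad.
Only numpy, scipy, OpenCV 4.12 (cv2) and the standard library are available. Lean on these libraries where they do the work, as an engineer would, in place of code of your own. Each camera call takes 0.05 s, during which the arm holds its last target. There are 200 camera calls.

TASK

With the fixture's hinged guard still down, push the square aluminium bar along the plate until it lies flat against the long fence and its left end, under the guard, is fully home against the end stop. Then lift the guard by its bar handle to 50 degrees from shut and finish while still holding it there, steady, in the gripper fingers: it falls shut if let go, and the fitter needs both hands for the clamp. The bar must stay home and the other things on the table must be left where they are.

Things in the scene. Friction and masses are not known exactly. Their poses are not given: they have to be found in the camera images.
- fixture: Stop fixture, fixed to the table: dark plate 250 x 440 x 12 mm (x -120 to +130, y -220 to +220). Origin on the table under the plate; x away from the robot, y to the left along the fence. It carries fence, end stop, two hinge posts (x 90, y 7 and 163, up to z 84) and a guard rest post (x -55, y 137, up to z 62). Home, the bar's centre is at x 17.5, y 0 in this frame
- fence_face (a point): Middle of the top edge of the fence's near face, against which the bar's long side goes. Grey fence along y, 310 long, 12 thick, 20 mm high on the plate (top 32 mm above the table); the face is at x +30, y -190 to +120 in the fixture frame, facing -x
- stop_face (a point): Middle of the top edge of the end stop's right face, against which the bar's left end goes. Grey block 60 (x) x 16 (y) x 20 mm high on the plate, under the guard; the face is at y +100, x -30 to +30 in the fixture frame, facing -y
- bar: Plain square aluminium bar 25 x 200 x 25 mm, about 0.34 kg, loose on the plate. Origin at the centre of its underside (12 mm above the table), y along its length. It starts 15 to 33 mm short of the fence and 30 to 60 mm short of the end stop, turned by up to 7 degrees; its left end lies under the guard, the rest is clear to the right of it
- guard (a joint): Guard angle, rad: 0 shut (level), grows as the near edge is lifted; 50 degrees is 0.873; limit 1.30. No catch: falls shut by its weight (about 0.5 kg, 3 to 4 N at the handle). Clear panel in a grey frame, 160 (x) x 130 x 5 mm, hinged at its far edge; shut, it is level 70 mm above the table (rims down to 54 mm), over y +20 to +150 of the fixture frame
- guard_handle (a point): Middle of the guard's handle: round black bar 12 mm thick, 116 mm long, parallel to the hinge, 50 mm in front of the panel's near edge on two 8 mm arms 50 mm either side of the middle (44 mm free gap to the panel). Shut: 70 mm above the table, 58 above the plate. Moves on an arc of radius 210 mm about the hinge; y along the handle, -x away from the hinge
- guard_hinge (a point): Middle of the guard's hinge axis, 70 mm above the table, at x +90, y +85 in the fixture frame; the axis runs along y
- die_ring: bystander: notched steel crimping-die ring, 60 mm across, 47 mm high, standing to the right of the plate (origin at its underside); leave it alone
- ferrule_a: bystander: steel sleeve 28 mm across, 34 mm high, standing on the plate's near right part (origin at its underside); leave it alone
- ferrule_b: bystander: steel sleeve 34 mm across, 40 mm high, on the table to the left (origin at its underside); leave it alone
- wrench: bystander: open wrench 190 mm long lying between robot and plate (origin at its underside); leave it alone
- screwdriver: bystander: screwdriver 200 mm long lying on the right of the table (origin at its underside); leave it alone
- grease_jar: bystander: jar 70 mm across, 90 mm high, to the left of the plate (origin at its underside); leave it alone
- fitting: bystander: brass fitting 32 mm across, 45 mm high, on the left of the table (origin at its underside); leave it alone
There are look-alikes about, which are no part of the job. There is more than one size of the bar; the job needs the largest.

How it is judged:
By the outcome, as a careful person would: the job done as asked, in the order asked, and still so for the second after the job is handed in, while the arm keeps its last pose, push and grip.
It also fails if it takes over 64 s, if anything falls off the work surface, if the arm or the gripper's body presses on something with over 40 N, if the wrist force passes 120 N, or if a joint passes its speed limit or range.

## Working session

There is one attempt and no reset: what is moved stays moved. The work goes in short steps, each a Python script; the robot and the scene stay as the last script left them, time stands still between calls to the robot, and variables do not carry over. Pictures are saved under pics/ and viewed, at most 10 in all, crops included, and the job is handed in when it is done.

```bash
ls; mkdir -p pics; python3 - <<'E'
from plant import r, vision, models, telemetry
import cv2, numpy as np
for c in ("scene","top"):
    im=vision.snapshot(c); cv2.imwrite(f"pics/{c}0.png",im[:,:,::-1])
    k=vision.get_calibration(c); print(c,{a:np.round(b,4).tolist() for a,b in k.items()})
    for n in ("fixture","fence_face","stop_face","bar","guard_handle","guard_hinge","ferrule_a","die_ring","wrench","grease_jar"):
        print(n,[(np.round(d["at"],4).tolist(),round(d["score"],2)) for d in models.mark_of(n,c)])
print(telemetry.current_t(), r.nose_length)
E
```

```text
pics
scene {'fx': 391.6415, 'fy': 391.6415, 'cx': 318.796, 'cy': 200.8177, 'D': [0.0031, 0.0, 0.0, 0.0, 0.0], 'position': [1.196, -0.3662, 0.9146], 'orientation': [-0.2982, 0.8116, 0.4714, -0.1736]}
fixture [([0.5846, 0.0414, -0.001], 0.79)]
fence_face [([0.6174, 0.0063, 0.0321], 0.64), ([0.5757, 0.498, 0.0008], 0.48)]
stop_face [([0.5749, 0.139, 0.0305], 0.77)]
bar [([0.5796, -0.0195, 0.0071], 0.81), ([0.3153, -0.13, -0.0013], 0.78), ([0.854, -0.0051, 0.0014], 0.69)]
guard_handle [([0.4549, 0.1126, 0.0681], 0.59)]
guard_hinge [([0.6662, 0.1355, 0.0721], 0.61), ([0.5786, -0.0213, 0.0085], 0.29)]
ferrule_a [([0.4114, 0.3439, 0.0013], 0.7), ([0.5416, 0.3254, 0.0004], 0.62), ([0.4999, -0.0736, 0.0129], 0.57)]
die_ring [([0.5364, -0.2452, -0.0024], 0.69)]
wrench [([0.4066, 0.0475, -0.0025], 0.78), ([0.4547, 0.1118, 0.0688], 0.74), ([0.4117, 0.3443, 0.0011], 0.49)]
grease_jar [([0.5421, 0.3278, -0.0], 0.73), ([0.5766, 0.4964, -0.0026], 0.3)]
top {'fx': 384.0383, 'fy': 384.0383, 'cx': 317.1779, 'cy': 197.3781, 'D': [-0.0335, 0.0, 0.0, 0.0, 0.0], 'position': [0.3315, -0.0193, 1.1739], 'orientation': [0.0787, -0.6671, 0.7361, -0.083]}
fixture [([0.5881, 0.0443, 0.0007], 0.75)]
fence_face [([0.617, 0.0112, 0.0309], 0.61), ([0.5859, 0.0405, 0.0003], 0.59), ([0.6634, 0.1335, 0.0686], 0.27)]
stop_face []
bar [([0.5803, -0.0183, 0.0126], 0.87), ([0.3171, -0.1257, 0.0016], 0.68), ([0.8513, -0.0046, 0.001], 0.51)]
guard_handle [([0.4523, 0.1124, 0.0714], 0.74)]
guard_hinge [([0.6642, 0.135, 0.0672], 0.64)]
ferrule_a [([0.6626, 0.1323, 0.0703], 0.72), ([0.4963, -0.0785, 0.0122], 0.57), ([0.4119, 0.3428, 0.0024], 0.57)]
die_ring [([0.5405, -0.2426, 0.0024], 0.61)]
wrench [([0.4074, 0.0461, 0.0014], 0.55)]
grease_jar [([0.5451, 0.3255, -0.0027], 0.82), ([0.5402, -0.244, -0.0003], 0.3)]
1.1 0.025
```

```bash
python3 - <<'E'
import cv2
for c in ("scene","top"):
    im=cv2.imread(f"pics/{c}0.png"); cv2.imwrite(f"pics/{c}0v.png",cv2.resize(im,(800,500),interpolation=cv2.INTER_CUBIC))
E
```

```text
(no output)
```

View pics/scene0v.png

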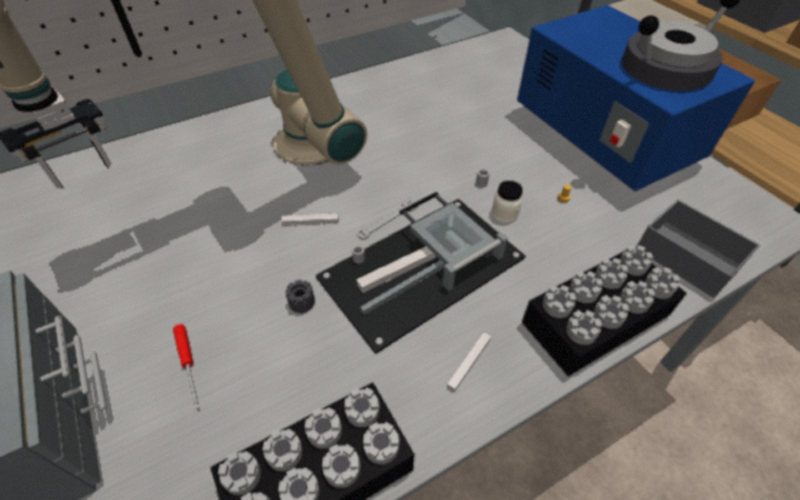

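View pics/top0v.png

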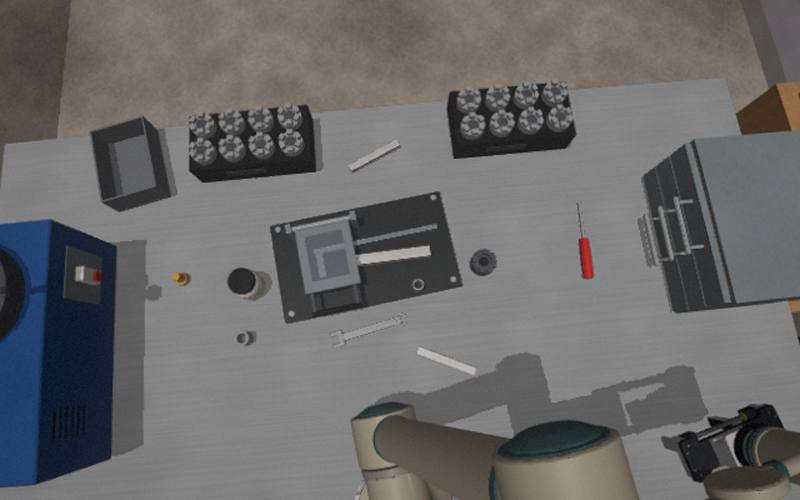

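The scene picture shows the plate with the guard at about (455,235), the long bar on the plate at (395,268), and shorter look-alike bars at (310,218) and (470,360). The top picture shows the plate with corners near (271,225), (440,192), (462,287) and (286,323). The bar is at (395,256), the fence above it, ferrule_a at (418,285), and the wrench below. I'll zoom in for precise corners.

```bash
cat > h.py <<'E'
import numpy as np, cv2
from scipy.spatial.transform import Rotation as R
from plant import r, gripper_to, inverse_kinematics, vision, models, telemetry
def rot(q): return R.from_quat([q[1],q[2],q[3],q[0]])
def cal(c):
    k=vision.get_calibration(c); K=np.array([[k["fx"],0,k["cx"]],[0,k["fy"],k["cy"]],[0,0,1]])
    return K,np.array(k["D"],float),np.array(k["position"]),rot(k["orientation"]).as_matrix()
def pix2w(c,px,z):
    K,D,p,M=cal(c); u=cv2.undistortPoints(np.array(px,float).reshape(-1,1,2),K,D).reshape(-1,2)
    d=np.c_[u,np.ones(len(u))]@M.T; return p+d*((z-p[2])/d[:,2])[:,None]
def w2pix(c,P):
    K,D,p,M=cal(c); q=(np.array(P,float).reshape(-1,3)-p)@M
    return cv2.projectPoints(q,np.zeros(3),np.zeros(3),K,D)[0].reshape(-1,2)
E
python3 - <<'E'
from h import *
im=cv2.imread("pics/top0.png")
cv2.imwrite("pics/topcrop.png",cv2.resize(im[145:265,210:375],None,fx=4.8,fy=4.8,interpolation=cv2.INTER_CUBIC))
im=cv2.imread("pics/scene0.png")
cv2.imwrite("pics/scenecrop.png",cv2.resize(im[150:282,245:425],None,fx=4.4,fy=4.4,interpolation=cv2.INTER_CUBIC))
E
```

```text
(no output)
```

View pics/topcrop.png

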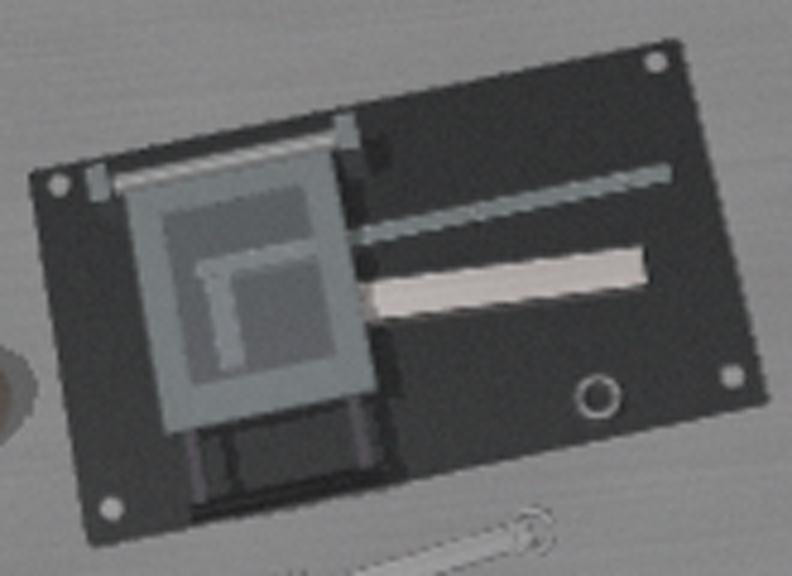

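View pics/scenecrop.png

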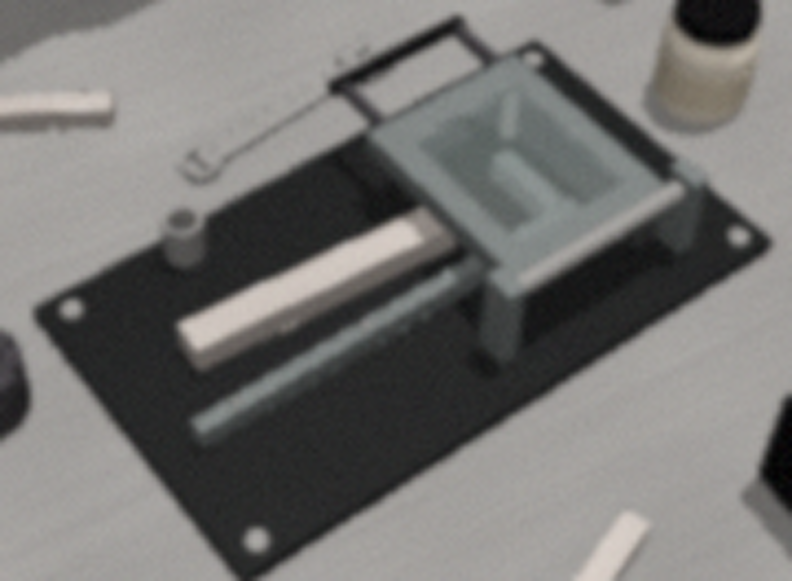

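The crops are sharp enough to fit poses. In the top crop the plate corners are (35,172), (680,42), (768,402) and (92,545). The bar's right end is at (640,247)–(647,283), and the fence's near face runs from (362,243) to (671,182). The scene crop confirms the layout, with the guard shut and the handle on the near side.

```bash
python3 - <<'E'
from h import *
def cr(p,s,o): return (np.array(p,float)+.5)/s-.5+np.array(o)
T=lambda p: cr(p,4.8,(210,145)); S=lambda p: cr(p,4.4,(245,150))
model=np.array([[130,220],[130,-220],[-120,-220],[-120,220]])/1e3
def fit(A,B):
    a,b=A.mean(0),B.mean(0); H=(A-a).T@(B-b); y=np.arctan2(H[0,1]-H[1,0],H[0,0]+H[1,1])
    M=np.array([[np.cos(y),-np.sin(y)],[np.sin(y),np.cos(y)]]); t=b-M@a
    return t,y,np.linalg.norm(A@M.T+t-B,axis=1)
for c,px in (("top",T([(35,172),(680,42),(768,402),(92,545)])),("scene",S([(770,242),(245,578),(35,312),(535,42)]))):
    w=pix2w(c,px,.012)[:,:2]; t,y,e=fit(model,w); print(c,t.round(4),round(np.degrees(y),2),e.round(4))
    M=np.array([[np.cos(y),-np.sin(y)],[np.sin(y),np.cos(y)]])
    if c=="top":
        q=pix2w(c,T([(640,247),(647,283),(370,283),(375,318)]),.037); f=pix2w(c,T([(362,243),(671,182)]),.032)
        h=pix2w(c,T([(190,520),(405,474)]),.07)
    else:
        q=pix2w(c,S([(203,355),(178,325),(430,237),(405,215)]),.037); f=pix2w(c,S([(192,418),(470,262)]),.032)
        h=pix2w(c,S([(460,20),(330,88)]),.07)
    for n,v in (("bar",q),("fence",f),("handle",h)): print(n,((v[:,:2]-t)@M*1e3).round(1).tolist())
    for n,z in (("guard_handle",0),("guard_hinge",0),("bar",0),("stop_face",0),("fence_face",0),("ferrule_a",0)):
        print(n,[((np.array(d["at"][:2])-t)@M*1e3).round(1).tolist() for d in models.mark_of(n,c)])
E
```

```text
top [0.5833 0.0396] 6.27 [0.0033 0.0032 0.0031 0.0025]
bar [[-8.2, -157.4], [-31.9, -156.6], [4.3, 14.5], [-18.5, 15.6]]
fence [[32.1, 14.7], [30.6, -186.9]]
handle [[-123.1, 145.5], [-122.6, 14.7]]
guard_handle [[-122.3, 86.6]]
guard_hinge [[90.8, 86.0]]
bar [[-9.4, -57.3], [-282.7, -135.3], [261.5, -73.2]]
stop_face []
fence_face [[30.4, -31.9], [2.6, 0.6], [89.8, 84.6]]
ferrule_a [[88.9, 83.5], [-99.4, -107.9], [-137.3, 320.1]]
scene [0.5903 0.0385] 6.56 [0.004  0.0047 0.0042 0.0044]
bar [[-6.2, -156.2], [-35.3, -156.0], [2.4, 19.0], [-22.6, 17.5]]
fence [[26.4, -186.3], [31.8, 29.7]]
handle [[-122.9, 144.1], [-122.7, 28.5]]
guard_handle [[-126.0, 89.1]]
guard_hinge [[86.5, 87.7], [-18.4, -58.1]]
bar [[-17.2, -56.4], [-292.4, -136.0], [257.0, -73.4]]
stop_face [[-3.8, 101.6]]
fence_face [[23.3, -35.1], [38.0, 458.2]]
ferrule_a [[-142.8, 323.8], [-15.6, 290.6], [-102.6, -101.0]]
```

```bash
cat >> h.py <<'E'
X0,Y0,A=0.585,0.0405,np.radians(6.4)
ca,sa=np.cos(A),np.sin(A)
def F(x,y,z): return [X0+(ca*x-sa*y)/1e3, Y0+(sa*x+ca*y)/1e3, z/1e3]
def inF(p): d=np.array(p[:2])-[X0,Y0]; return (np.array([ca*d[0]+sa*d[1],-sa*d[0]+ca*d[1]])*1e3).round(1).tolist()+[round(p[2]*1e3,1)]
def quat(yaw,tilt=0):
    """tool down, tool y at world angle A+yaw; tilt about fixture y (positive: tool leans to +x above)"""
    y=np.array([np.cos(A+yaw),np.sin(A+yaw),0]); z=np.array([0,0,-1.]); M=np.c_[np.cross(y,z),y,z]
    q=(R.from_rotvec(tilt*np.array([-sa,ca,0]))*R.from_matrix(M)).as_quat(); return [q[3],q[0],q[1],q[2]]
def st(s): print(s,"t",round(telemetry.current_t(),1),inF(telemetry.current_ee_pos()),"F",np.round(telemetry.current_wrist_force(),1),"op",round(telemetry.current_opening(),4),flush=True)
E
python3 - <<'E'
from h import *
h=np.pi/2
for n,p in (("push",F(-60,-65,43)),("end",F(16,-185,43)),("lift",F(-45,85,240)),("grip",F(-120,85,76))):
  for y in (h,-h,0,2*h):
    j=inverse_kinematics(p,quat(y)); print(n,round(y,2),None if j is None else np.round(j,2))
for tl in (.3,-.3):
  j=inverse_kinematics(F(-45,85,240),quat(0,tl)); print(tl,None if j is None else np.round(j,2))
# push bar flat against fence with open fingers
q0=rot(telemetry.current_tool_rot()).as_matrix(); print("y axis now",q0[:,1].round(2))
q=min((quat(h),quat(-h)),key=lambda q:-rot(q).as_matrix()[:,1]@q0[:,1])
r.move_to(F(-60,-65,150),q); st("above")
r.move_l(F(-60,-65,43),vel=.15); st("down")
print(r.move_l(F(8,-65,43),vel=.04,guard=10)); st("fence")
E
```

```text
push 1.57 [-0.19  0.39  1.86 -0.    0.89 -1.87]
push -1.57 [-0.19  0.39  1.86 -0.    0.89  1.27]
push 0 [-0.19  0.39  1.86 -0.    0.89 -0.3 ]
push 3.14 None
end 1.57 [-0.33  0.52  1.62 -0.    1.01 -2.02]
end -1.57 [-0.33  0.52  1.62 -0.    1.01  1.13]
end 0 [-0.33  0.52  1.62 -0.    1.01 -0.44]
end 3.14 [-0.33  0.52  1.62 -0.    1.01  2.7 ]
lift 1.57 [ 0.09  0.22  1.55 -0.    1.36 -1.59]
lift -1.57 [ 0.09  0.22  1.55 -0.    1.36  1.55]
lift 0 [ 0.09  0.22  1.55 -0.    1.36 -0.02]
lift 3.14 None
grip 1.57 [ 0.09  0.27  1.95 -0.    0.92 -1.59]
grip -1.57 [ 0.09  0.27  1.95 -0.    0.92  1.55]
grip 0 [ 0.09  0.27  1.95 -0.    0.92 -0.02]
grip 3.14 None
0.3 [ 0.1   0.4   1.34 -0.    1.71 -0.01]
-0.3 [ 0.09  0.07  1.78  0.01  0.99 -0.02]
y axis now [ 0.24 -0.97  0.  ]
above t 4.1 [-59.9, -65.9, np.float64(150.1)] F [ 0.9  0.3 -0.6] op 0.0942
down t 4.9 [-59.3, -65.4, np.float64(43.6)] F [-0.1 -1.3  0.2] op 0.0937
True
fence t 6.2 [-5.6, -64.8, np.float64(42.2)] F [0.1 1.3 0.4] op 0.0939
```

```bash
python3 - <<'E'
from h import *
print(r.move_l(F(8,-65,43),vel=.03,guard=14)); st("fence2")
r.hold(.2); st("held")
im=vision.snapshot("scene"); cv2.imwrite("pics/s1.png",cv2.resize(im[150:282,245:425],None,fx=4.4,fy=4.4,interpolation=cv2.INTER_CUBIC)[:,:,::-1])
E
```

```text
True
fence2 t 6.5 [-5.4, -64.4, np.float64(41.5)] F [-0.9 -0.4  0.7] op 0.0942
held t 6.8 [-6.3, -64.2, np.float64(41.1)] F [0.1 0.3 0.3] op 0.0939
```

View pics/s1.png

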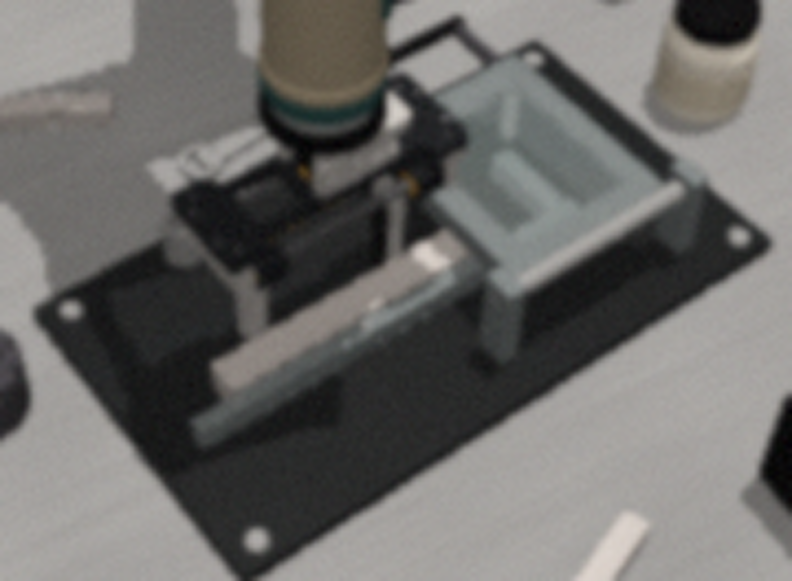

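The picture shows the bar flat along the fence, with its right end at about (215,375) and both fingers on its near side. The fence is where the push stopped. Next comes the end push.

```bash
python3 - <<'E'
from h import *
r.move_l(F(-25,-65,43),vel=.1); r.move_l(F(-25,-65,110),vel=.2)
gripper_to(0.0,20); st("closed")
r.move_l(F(12,-192,110),vel=.25); r.move_l(F(12,-192,43),vel=.15); st("down")
print(r.move_l(F(12,-100,43),vel=.05,guard=13)); st("end")
E
```

```text
closed t 9.0 [-25.0, -65.0, np.float64(110.0)] F [ 0.1 -0.2  0.3] op 0.0008
down t 10.3 [12.3, -191.2, np.float64(43.5)] F [ 0.2 -0.1  0.6] op 0.0004
True
end t 11.8 [11.8, -111.1, np.float64(42.8)] F [0.  0.2 1.2] op 0.0004
```

```bash
python3 - <<'E'
from h import *
print(r.move_l(F(12,-100,43),vel=.04,guard=20)); st("end2")
r.move_l(F(12,-135,43),vel=.15)
r.move_l(F(-40,-135,43),vel=.2) if False else r.move_l(F(12,-135,100),vel=.2)
r.move_l(F(-30,-40,100),vel=.25); r.move_l(F(-30,-40,43),vel=.15)
print(r.move_l(F(8,-40,43),vel=.04,guard=15)); st("fence")
r.move_l(F(-40,-40,43),vel=.15); r.move_l(F(-40,-40,120),vel=.25)
r.move_l(F(-100,-150,180),vel=.3)
for c in ("scene","top"):
    im=vision.snapshot(c); cv2.imwrite(f"pics/{c}2.png",im[:,:,::-1])
cr=lambda f,a,b,c,d,s: cv2.resize(cv2.imread(f)[a:b,c:d],None,fx=s,fy=s,interpolation=cv2.INTER_CUBIC)
cv2.imwrite("pics/s2.png",cr("pics/scene2.png",150,282,245,425,4.4))
cv2.imwrite("pics/t2.png",cr("pics/top2.png",145,265,210,375,4.8))
E
```

```text
True
end2 t 12.1 [11.8, -111.0, np.float64(42.9)] F [ 0.7 -1.5  1.7] op 0.0005
True
fence t 14.6 [-5.3, -39.8, np.float64(42.5)] F [ 0.3  1.  -0.3] op 0.0006
```

View pics/s2.png

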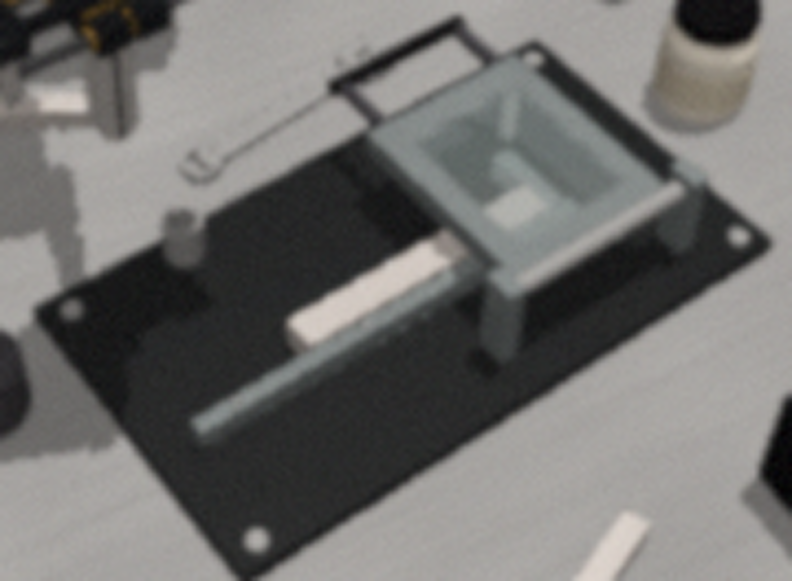

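View pics/t2.png

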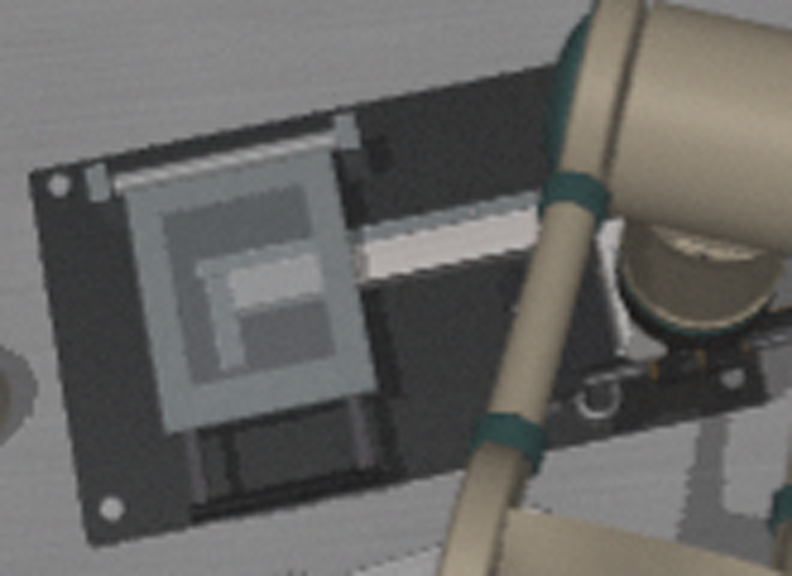

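The bar is home. Through the clear panel its left end meets the stop at (230,290), and its far side lies along the fence. Both fence touches agreed at -5.5, so I'll shift the frame by about 2 mm and grip the handle.

```bash
sed -i 's/^X0,Y0,A=.*/X0,Y0,A=0.583,0.041,np.radians(6.4)/' h.py
python3 - <<'E'
from h import *
gripper_to(0.05,30)
r.move_to(F(-120,85,160),quat(0)); st("above")
print(r.move_l(F(-120,85,76),vel=.12,guard=12)); st("down")
gripper_to(0.0,30); st("grip"); r.hold(.3); st("held"); print(telemetry.current_finger_force())
E
```

```text
above t 18.1 [-119.5, 84.6, np.float64(160.2)] F [ 0.3  0.2 -0.6] op 0.0496
False
down t 19.0 [-119.3, 84.7, np.float64(76.4)] F [-0.4  0.  -0.2] op 0.0498
grip t 19.6 [-119.1, 85.0, np.float64(76.2)] F [ 2.1  0.4 -0.6] op 0.011
held t 19.9 [-119.1, 85.0, np.float64(76.2)] F [ 2.5  1.3 -0.7] op 0.0112
29.999938309192657
```

```bash
cat >> h.py <<'E'
def pose(deg,x0=90.5):
    a=np.radians(deg); tl=.4*a; h=np.array([x0-210*np.cos(a),85,70+210*np.sin(a)])
    zt=np.array([-np.sin(tl),0,-np.cos(tl)]); return F(*(h-6*zt)),quat(0,tl)
E
python3 - <<'E'
from h import *
for d in (7,14,21,28):
    p,q=pose(d); r.move_l(p,q,vel=.06); st(d)
    if np.linalg.norm(telemetry.current_wrist_force())>25: break
print(telemetry.current_opening(), rot(telemetry.current_tool_rot()).as_matrix()[:,2].round(3))
E
```

```text
7 t 20.5 [-117.4, 85.0, np.float64(101.1)] F [ 5.2  1.7 -5.2] op 0.0108
14 t 21.1 [-112.5, 84.9, np.float64(126.2)] F [ 5.1  1.7 -4.6] op 0.0109
21 t 21.7 [-104.7, 84.8, np.float64(150.5)] F [ 5.6  0.2 -6.6] op 0.0109
28 t 22.2 [-93.9, 84.7, np.float64(173.7)] F [ 5.9 -0.8 -6.4] op 0.0111
0.011145693648163512 [-0.193 -0.022 -0.981]
```

Forces are low and the handle is still in the grip. Continuing to 50°.

```bash
python3 - <<'E'
from h import *
for d in (35,42.5,50):
    p,q=pose(d); r.move_l(p,q,vel=.06); st(d)
    if np.linalg.norm(telemetry.current_wrist_force())>25: break
r.hold(.5); st("held")
for c in ("scene","top"):
    im=vision.snapshot(c); cv2.imwrite(f"pics/{c}3.png",im[:,:,::-1])
    for n in ("guard_handle","guard_hinge","bar"):
        print(c,n,[(inF(d["at"]),round(d["score"],2)) for d in models.mark_of(n,c)][:2])
zt=rot(telemetry.current_tool_rot()).as_matrix()[:,2]
g=np.array(telemetry.current_ee_pos())+.006*zt; f=inF(g); print(f,"angle",np.degrees(np.arctan2(f[2]-70,90.5-f[0])),np.hypot(f[2]-70,90.5-f[0]))
cv2.imwrite("pics/s3.png",cv2.resize(cv2.imread("pics/scene3.png")[110:282,225:425],None,fx=3.4,fy=3.4,interpolation=cv2.INTER_CUBIC))
E
```

```text
35 t 22.8 [-80.4, 84.7, np.float64(195.6)] F [ 4.6 -2.3 -6.8] op 0.0108
42.5 t 23.4 [-63.3, 84.8, np.float64(217.1)] F [ 3.2 -2.1 -6.6] op 0.0111
50 t 24.0 [-43.3, 84.8, np.float64(236.5)] F [ 0.3 -3.8 -4.8] op 0.0109
held t 24.5 [-42.9, 84.8, np.float64(236.7)] F [-0.9 -3.9 -3. ] op 0.0108
scene guard_handle [([-46.4, 83.9, 226.6], 0.75)]
scene guard_hinge [([91.1, 87.1, 73.3], 0.65)]
scene bar [([-284.0, -139.3, -0.2], 0.93), ([264.2, -78.6, 1.0], 0.84)]
top guard_handle [([-46.7, 86.1, 231.2], 0.91), ([-170.2, 26.2, 3.8], 0.51)]
top guard_hinge [([87.8, 80.4, 68.2], 0.6)]
top bar [([-286.3, -137.3, -4.4], 0.84), ([259.1, -74.1, -0.9], 0.6)]
[-44.9, 84.8, np.float64(231.1)] angle 49.95389680980265 210.44327026540907
```

View pics/s3.png

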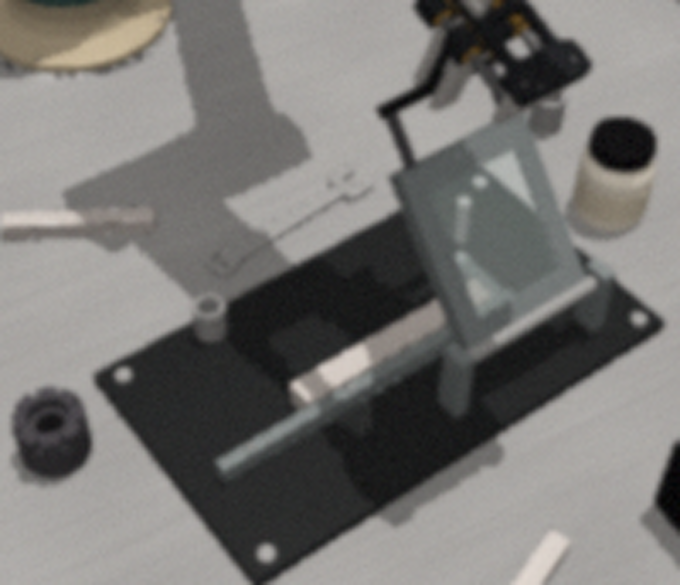

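The guard is raised and its handle is in the fingers at about (450,75). The bar is still home, with its right end at (300,390), and the bystanders look undisturbed. The angle works out at 50.0° from the arm and 49.3° from the cameras' handle points.

```bash
python3 - <<'E'
from h import *
r.hold(.5); st("final"); print(np.abs(telemetry.current_dq()).max()); print(r.sign_off())
E
```

```text
final t 25.4 [-42.9, 84.9, np.float64(236.7)] F [-1.8 -4.4 -1.4] op 0.011
0.002029187317406998
the job is handed in; nothing more can be done
None
```

The job is handed in at 25.4 s: the bar is home against the fence and end stop, and the gripper is holding the guard steady at about 50°. The bystanders look undisturbed in the last picture; I did not re-measure their positions.

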